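# Start up the belt sander: bench supply, dust extractor, sander

### The job

Start up the belt sander as you would before sanding: first switch the bench supply on at its rocker switch, then press in the start key of the dust extractor's starter, and last press in the start key of the sander's own starter. Press each one fully down so that it stays there, and leave the loose clamp, glue bottle and glued billet where they are.

Things in the scene. Friction and masses are not known exactly. Their poses are not given: they have to be found in the camera images.
- supply_stand: Fixed plywood desk 150 deep x 120 wide carrying a white 90 mm square switch box with one grey rocker. Origin under its centre on the bench; own x points to its rear, y to its left, z up. Its face slopes 0.26 rad up towards the rear. A rigid conduit stands 97 mm behind the origin, 100 mm high.
- supply (a joint): The bench supply rocker, rad: 0 = off, 0.34 = on. It takes about 3 N on the front half, 15 mm from the pivot, and stays where it is left, so push it right over against its stop.
- supply_on (a point): Point on top of the rocker's front half (the half nearer the low front edge of the desk, standing up when off), 15 mm in front of the pivot. The rocker is 48 long x 28 wide. Press here to switch on; the point goes down about 5 mm; the front half then lies flat, parallel to the box face and 6 mm above it, and the rear half stands up. Its z axis is square to the box face when off and leans 0.34 rad further to the front when on.
- extractor_stand: Fixed plywood desk 220 deep x 150 wide with the larger grey starter box (165 x 105 x 75 mm) of the dust extractor. Origin under its centre on the bench; own x to its rear, y left, z up. The face slopes 0.26 rad up towards the rear; the rear of the box is about 180 mm high. A rigid conduit stands 133 mm behind the origin, 150 mm high.
- extractor_start (a joint): Travel of the extractor's start key, m: 0 = out (off), 0.006 = fully in (running). Takes about 3 N and stays where it is left, so push it fully in against its stop; as it goes in, the stop key comes out by as much.
- extractor_start_top (a point): Centre of the top of the extractor's start key: a black rectangular key 26 x 34 mm in the rear half of the box face, 10 mm proud when out, 4 mm when in. z axis points out of the face (the key moves along -z), x up the slope.
- extractor_stop_top (a point): Top centre of the extractor's stop key: a round black mushroom head, 38 mm across, 70 mm in front of the start key on the same face. Pressing it when it stands out stops the extractor.
- sander: Fixed bench belt sander on a plywood board 460 deep x 450 wide. Origin on the bench, 50 mm in front of the board's centre; own x to its rear, y left, z up. The belt (168 mm high, work stop up to 201 mm) lies from 48 mm to 152 mm behind the origin, motor and dust pipe behind that; the sander's smaller starter box stands on the board 105 mm in front of the origin, facing the same way, with a thin conduit up to 100 mm high between it and the belt.
- sander_start (a joint): Travel of the sander's start key, m: 0 = out (off), 0.006 = fully in (running). Takes about 3 N and stays where it is left, so push it fully in against its stop; as it goes in, the stop key comes out by as much.
- sander_start_top (a point): Centre of the top of the sander's start key: a black rectangular key 26 x 34 mm in the rear half of the smaller grey starter box (120 x 78 x 50 mm, face sloping 0.26 rad up towards the sander's rear), 10 mm proud when out, 4 mm when in. z axis points out of the face (the key moves along -z), x up the slope.
- sander_stop_top (a point): Top centre of the sander's stop key: a round black mushroom head, 32 mm across, 56 mm in front of the start key on the same face. Pressing it when it stands out stops the sander.
- clamp: Loose bar clamp lying on the bench, bar 300 long, 32 mm high, 0.55 kg; its jaws reach 84 mm to own +y and its handle 240 mm to own -x. Leave alone. Origin under the middle of its bar, x along the bar.
- glue: Loose glue bottle standing upright, 60 mm across, 170 mm high. Leave alone. Origin at the centre of its underside.
- billet: Loose striped glued wooden billet standing upright, 54 x 45 x 80 mm. Leave alone. Origin at the centre of its underside.

How it is judged:
By the outcome, as a careful person would: the job done as asked, in the order asked, and still so for the second after the job is handed in, with the robot touching nothing.
It also fails if it takes over 42 s, if anything falls off the work surface, if the arm or the gripper's body presses on something with over 40 N, if the wrist force passes 120 N, or if a joint passes its speed limit or range.

### The arm

A 6-joint arm with a two-finger parallel gripper is mounted at the origin on the work surface. World frame = base frame: x ahead of the robot, y to its left, z up, the work surface at z = 0. Lengths are in mm, angles in degrees, forces in N, time in s.
With the tool pointing down it reaches from about 300 to 850 mm from the base axis. Payload 4.2 kg.
Tool frame: the origin (TCP) lies at the very end of the fingers, on their centre line; the grasp point (between the pads) lies 19 mm behind it; z points along the fingers, y is the direction in which the jaws open and shut (so a half turn about z gives the same grasp; the last joint's range is limited). The gripper opens to 91 mm and grips with 3 to 60 N. Pads are 32 mm wide; open, the fingers measure 118 mm over their backs; the gripper's body (76 mm by 178 mm) begins 60 mm behind the grasp point.
Start: joints at [-71.047, 18.312, 89.639, -0, 72.044, -1.146], TCP at [197.602, -539.997, 213.976] pointing down, gripper open.
Joint ranges: [-177.97, 177.97], [-48.28, 115.42], [12.27, 149.76], [-77.06, 257.06], [2.81, 150.46], [-146.56, 146.56]. Speed limits (degrees/s): [147.25, 147.25, 180, 180, 180, 180].

### API

Orientations are given as [roll, pitch, yaw] about the fixed x, y, z axes, in that order (R = Rz(yaw) Ry(pitch) Rx(roll)).
In Python, from workcell import monitor, eyes, job gives the robot as it stands.
- The arm moves only by the tool move_arm, never from a script. Its argument "increments" is a list that holds one entry, the list of rows, each a list of 7 numbers: the opening, from 0 (shut) to 1 (fully open), then the shift along the tool's x, y, z in cm, then the turn, a rotation vector about the tool's x, y, z in rad. In form: [[[jaw, x, y, z, ax, ay, az], ...]]. A call has 1 to 12 rows; each row shifts and turns the pose as measured when the row begins, along the tool's axes as they then stand; what a row does not reach is not made up. A row lasts 1/8 s, in which the tool goes at most 62.5 mm and 10.7 degrees, less where a joint would pass 70% of its speed; a pose out of reach is approached as far as the arm can. A call is refused whole if a number of a shift passes 6.25 or a number of a turn 0.188, either way. A call with a gripper value outside its range is refused whole. The fingers move at their own pace and stop on an object; "force" is the grip in N (left out, the last holds). Time passes only in rows, so rows that do not move let the fingers close. It gives the time, the measured TCP pose, the force and the opening at its end, in the units of the state.
- monitor.state(): the state, without advancing time (a new reading comes with each control period).
- eyes.grab_frame(name): name is "side" or "top"; returns a dict with "color" (400x640x3 uint8, red, green, blue), "z_map" (400x640 float32, mm along the optical axis (not along the pixel's ray), 0 where there is no reading), "camera_matrix" (3x3 intrinsics, pixels), "rvec" (rotation vector, rad) and "tvec" (3), from world to camera coordinates, as OpenCV has them. Camera axes: x right, y down, z forward; pixel columns grow to the right and rows downward; lengths in mm; the calibration is good to about 2 mm. A picture is of the moment at which its call begins.
- job.job_done(): hands the job in, once; it reports no verdict.
The state is a dict: "time_s": time; "qpos": joint angles; "qvel": joint speeds; "effort": joint torques, N m; "ee_pos": TCP position; "ee_rot": TCP orientation; "force": force on the tool from outside, world axes, zero at the start; "torque": the same for the moment, N m; "gripper_width": finger opening in mm.
Only numpy, scipy, OpenCV 4.12 (cv2) and the standard library are available. Lean on these libraries where they do the work, as an engineer would, in place of code of your own. Each camera call takes 0.05 s, during which the arm holds its last target. There are 200 camera calls.

## Working session

There is one attempt and no reset: what is moved stays moved. The work goes in short steps, Python scripts to look and compute and a tool call to move; the robot and the scene stay as the last step left them, time stands still between calls to the robot, and variables do not carry over. Pictures are saved under pics/ and viewed, about 8 in all and at most 12, crops included, and the job is handed in when it is done.

Besides the shell and the picture viewer there is one more tool, called as name(argument=value, ...), one argument or row to a line, values as JSON. move_arm: Moves the arm, as the interface text tells. Its arguments: {"type":"object","properties":{"increments":{"type":"array"},"force":{"type":"number"}},"required":["increments"]}

```bash
mkdir -p pics; cat > h.py <<'E'
import numpy as np,cv2
from workcell import monitor,eyes,job
def grab(n):
    f=eyes.grab_frame(n); np.savez(f'/tmp/{n}.npz',**f); return f
def load(n): return dict(np.load(f'/tmp/{n}.npz'))
def pt(f,u,v,d=None):
    K=f['camera_matrix'];R=cv2.Rodrigues(np.array(f['rvec'],float))[0];t=np.array(f['tvec'],float).ravel()
    if d is None:
        w=f['z_map'][int(v)-1:int(v)+2,int(u)-1:int(u)+2]; w=w[w>0]; d=np.median(w)
    c=np.linalg.inv(K)@[u,v,1]*d
    return R.T@(c-t)
def cloud(f):
    K=f['camera_matrix'];R=cv2.Rodrigues(np.array(f['rvec'],float))[0];t=np.array(f['tvec'],float).ravel()
    v,u=np.mgrid[:400,:640]; c=np.stack([u,v,np.ones_like(u)],-1)@np.linalg.inv(K).T*f['z_map'][...,None]
    return (c-t)@R
E
python3 - <<'E'
from h import *
for n in('top','side'):
    f=grab(n); cv2.imwrite(f'pics/{n}0.png',f['color'][...,::-1]); 
    R=cv2.Rodrigues(np.array(f['rvec'],float))[0];print(n,-R.T@np.array(f['tvec']).ravel(),R[2],f['camera_matrix'][0,0])
print(monitor.state())
E
```

```text
top [ 448.12308609   22.75153722 1278.05543004] [ 0.12247612  0.00776356 -0.9924411 ] 398.48234960501946
side [  3.59396718 863.93658526 871.04841896] [ 0.46652217 -0.65606837 -0.59323803] 421.1841868566191
{'time_s': 0.1, 'qpos': array([-7.10469965e+01,  1.83463570e+01,  8.96987758e+01,  6.55145742e-04,
        7.20453955e+01, -1.14575795e+00]), 'qvel': array([-0.01756028, -0.13690408, -0.13726646, -0.04058476,  0.00019338,
        0.02562867]), 'effort': array([ 3.98797802e-04, -4.13334346e+01, -2.32510865e+01,  7.30122020e-02,
        4.22905257e-02, -5.64320771e-05]), 'ee_pos': array([ 197.44980508, -539.54903025,  213.22495837]), 'ee_rot': array([-1.79909502e+02, -2.43299290e-03,  2.00985571e+01]), 'force': array([ 0.41552975,  0.16745083, -0.41590272]), 'torque': array([0.03852863, 0.02232531, 0.01239876]), 'gripper_width': 91.3730067306575}
```

View pics/top0.png

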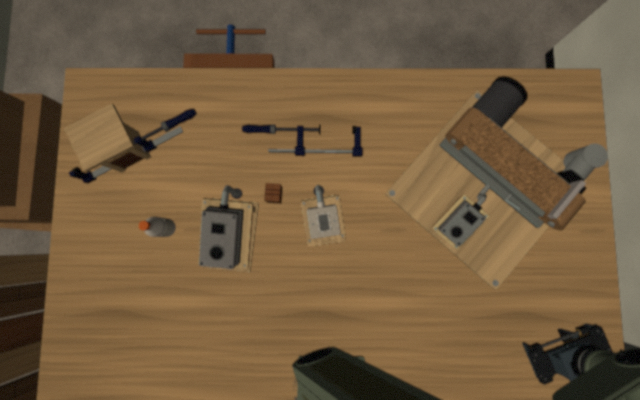

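View pics/side0.png

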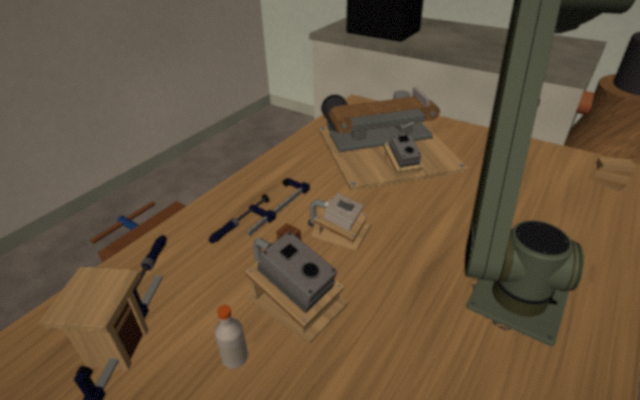

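The top view shows the rocker near (323,222), the extractor start key near (218,228) and its stop key near (217,253). The sander start key is near (468,213) and its stop key near (458,231). In each case the conduits stand behind the boxes.

```bash
python3 - <<'E'
from h import *
f=load('top');P=cloud(f);g=cv2.cvtColor(f['color'],cv2.COLOR_RGB2GRAY)
f2=load('side')
a=g[190:280,195:350];b=g[185:255,430:500]
cv2.imwrite('pics/c1.png',np.hstack([cv2.resize(g[185:275,195:355],None,fx=4,fy=4,interpolation=2)[:360],cv2.resize(g[180:270,435:500],None,fx=4,fy=4,interpolation=2)])[:, :800] if 0 else cv2.resize(np.hstack([g[185:275,195:260],g[185:275,295:350],g[180:270,430:500]]),None,fx=4,fy=4,interpolation=2))
for nm,u0,u1,v0,v1,th in [('ext',205,236,215,268,50),('sand',445,482,200,245,50),('rock',308,338,205,240,115)]:
    m=np.zeros_like(g);m[v0:v1,u0:u1]=(g[v0:v1,u0:u1]<th)
    n,_,s,c=cv2.connectedComponentsWithStats(m)
    for i in range(1,n):
        if s[i,4]>15:
            print(nm,s[i],c[i].round(1),pt(f,*c[i].round()).round(1))
E
```

```text
ext [212 224  12  10 110] [217.5 228.3] [485.  318.8 177.8]
ext [210 247  13  12 128] [216.  252.6] [416.3 324.3 158.3]
sand [474 204   7   7  29] [477.  206.6] [ 551.3 -422.1  116.6]
sand [464 212  13  12  96] [469.9 217.4] [ 521.2 -395.3  130.8]
sand [452 227  10  10  81] [456.3 231.6] [ 478.5 -359.1  114.1]
rock [322 205  14   3  28] [327.6 205.6] [553.   12.3 111.5]
rock [308 206  10   4  32] [312.2 207.5] [547.3  59.4 107.1]
rock [318 214  12  17 162] [323.4 222.1] [506.2  26.8 108.1]
```

View pics/c1.png

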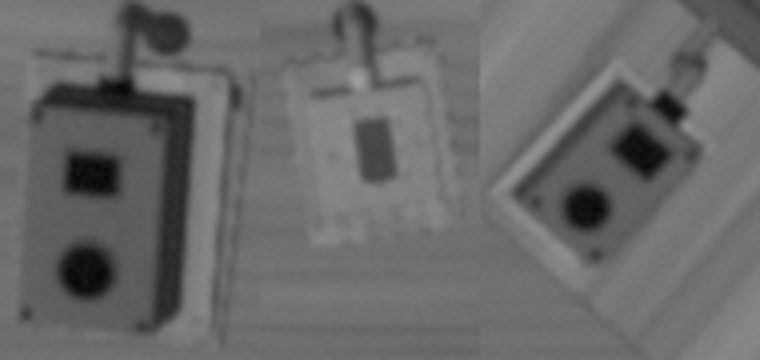

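```bash
cat >> h.py <<'E'
from scipy.spatial.transform import Rotation as Ro
def Rt(yaw,s=0.26):
    c,n=np.cos(s),np.sin(s)
    return Ro.from_euler('z',yaw,degrees=True).as_matrix()@np.array([[0,c,n],[1,0,0],[0,n,-c]])
def inc(p,yaw=None,s=0.26):
    st=monitor.state();R=Ro.from_euler('xyz',st['ee_rot'],degrees=True).as_matrix()
    print('t',st['time_s'],'pos',st['ee_pos'].round(1),'shift cm',(R.T@(np.array(p)-st['ee_pos'])/10).round(2),'F',st['force'].round(1),'w',st['gripper_width'])
    if yaw is not None: print('rot',Ro.from_matrix(R.T@Rt(yaw,s)).as_rotvec().round(3))
E
python3 - <<'E'
from h import *
T=load('top');S=load('side');g=cv2.cvtColor(S['color'],cv2.COLOR_RGB2GRAY);gt=cv2.cvtColor(T['color'],cv2.COLOR_RGB2GRAY)
def proj(f,p): return cv2.projectPoints(np.array([p],float),f['rvec'],f['tvec'],f['camera_matrix'],None)[0].ravel()
for nm,p in dict(es=[485,318.8,177.8],eo=[416.3,324.3,158.3],ss=[521.2,-395.3,130.8],so=[478.5,-359.1,114.1],r=[506.2,26.8,108.1]).items():
    u,v=proj(S,p);u0,v0=int(u)-14,int(v)-14
    m=(g[v0:v0+28,u0:u0+28]<(110 if nm=='r' else 50)).astype(np.uint8)
    n,_,s,c=cv2.connectedComponentsWithStats(m)
    print(nm,'proj',u.round(1),v.round(1),[( s[i,4],(c[i]+[u0,v0]).round(1),pt(S,*(c[i]+[u0,v0]).round()).round(1)) for i in range(1,n) if s[i,4]>25])
P=cloud(T)
m=np.zeros_like(gt);m[212:234,314:333]=gt[212:234,314:333]<115
q=P[m>0];print('rocker',cv2.minAreaRect(q[:,:2].astype(np.float32)))
for nm,(u0,u1,v0,v1) in dict(sup=(309,338,209,236),ext=(205,236,216,262),san=(450,474,215,235)).items():
    A=P[v0:v1,u0:u1].reshape(-1,3);A=A[A[:,2]>60]
    for _ in range(5):
        c=np.linalg.lstsq(np.c_[A[:,:2],np.ones(len(A))],A[:,2],rcond=None)[0];r=A[:,2]-np.c_[A[:,:2],np.ones(len(A))]@c;A=A[abs(r)<max(3,1.5*r.std())]
    print(nm,c.round(3),'slope',np.hypot(*c[:2]).round(3),'yaw',np.degrees(np.arctan2(c[1],c[0])).round(1),r.std().round(1))
    if nm=='sup': print('face z at rocker',c@[506.2,26.8,1])
inc([480,20,300])
E
```

```text
es proj 287.3 248.4 [(np.int32(147), array([288.4, 250.9]), array([479.7, 323. , 175.6]))]
eo proj 310.0 267.4 [(np.int32(178), array([310.1, 269.6]), array([413.5, 328.3, 154.8]))]
ss proj 402.5 137.0 [(np.int32(54), array([403.1, 138.3]), array([ 517.7, -392.2,  129.1]))]
so proj 408.8 148.6 [(np.int32(54), array([403.1, 138.3]), array([ 517.7, -392.2,  129.1])), (np.int32(38), array([409. , 149.5]), array([ 475.9, -355.9,  110.9]))]
r proj 344.1 204.5 [(np.int32(72), array([334.3, 192.9]), array([ 641.7, -129.1,   -0.7])), (np.int32(286), array([348.2, 200.7]), array([510.7,  -2.9, 100.1]))]
rocker ((489.75970458984375, 22.966907501220703), (82.15924072265625, 29.076335906982422), 9.683388710021973)
sup [  0.265   0.052 -33.616] slope 0.27 yaw 11.1 1.6
face z at rocker 101.77675468008192
ext [ 2.6100e-01 -2.5000e-02  4.8963e+01] slope 0.262 yaw -5.4 1.5
san [  0.149  -0.148 -14.558] slope 0.21 yaw -44.7 2.6
t 0.1 pos [ 197.4 -539.5  213.2] shift cm [ 45.76 -42.85  -8.61] F [ 0.4  0.2 -0.4] w 91.3730067306575
```

move_arm(
  increments=[
    [[0,0,0,-3,0,0,0],[0,0,0,-3,0,0,0],[0,0,0,-3,0,0,0],[0,0,0,0,0,0,0]],
  ],
  force=40,
)

```text
time_s: 0.6
ee_pos: [197.1, -538.6, 302.8]
ee_rot: [-179.6, -0.0, 20.1]
force: [0.0, 0.3, -0.4]
gripper_width: 54.0
```

move_arm(
  increments=[
    [[0,4.1,-3.9,0,0,0,0],[0,4.1,-3.9,0,0,0,0],[0,4.1,-3.9,0,0,0,0],[0,4.1,-3.9,0,0,0,0],[0,4.1,-3.9,0,0,0,0],[0,4.1,-3.9,0,0,0,0],[0,4.1,-3.9,0,0,0,0],[0,4.1,-3.9,0,0,0,0],[0,4.1,-3.9,0,0,0,0],[0,4.1,-3.9,0,0,0,0],[0,4.1,-3.9,0,0,0,0],[0,0,0,0,0,0,0]],
  ],
)

```text
time_s: 2.1
ee_pos: [475.4, 39.2, 288.8]
ee_rot: [-178.3, 1.0, 19.9]
force: [-0.7, -0.2, -0.4]
gripper_width: 0.6
```

move_arm(
  increments=[
    [[0,0,0,0,0,0,-0.175],[0,0,0,0,0,0,-0.175],[0,0,0,0,0,0,-0.175],[0,0,0,0,0,0,-0.175],[0,0,0,0,0,0,-0.175],[0,0,0,0,0,0,-0.175],[0,0,0,0,0,0,-0.175],[0,0,0,0,0,0,-0.175],[0,0,0,0,0.0,0,0],[0,0,0,0,0.13,0,0],[0,0,0,0,0.13,0,0],[0,0,0,0,0,0,0]],
  ],
)

```text
time_s: 3.6
ee_pos: [463.1, 28.8, 275.6]
ee_rot: [-161.9, -1.4, 101.6]
force: [-0.3, -0.1, -0.5]
gripper_width: 0.6
```

```bash
python3 -c "
from h import *
inc([474,22,155],10)"
```

```text
t 3.6 pos [463.1  28.8 275.6] shift cm [-1.17  4.63 11.14] F [-0.3 -0.1 -0.5] w 0.584315380318754
rot [-0.577 -0.024  0.029]
```

move_arm(
  increments=[
    [[0,0,0,0,-0.145,0,0],[0,0,0,0,-0.145,0,0],[0,0,0,0,-0.145,0,0],[0,0,0,0,-0.142,-0.024,0.029],[0,0,0,0,0,0,0]],
  ],
)

```text
time_s: 4.22
ee_pos: [459.1, 26.7, 274.3]
ee_rot: [163.8, -0.3, 99.0]
force: [0.6, 0.0, -0.2]
gripper_width: 0.6
```

```bash
python3 -c "
from h import *
inc([474,22,155],10)"
```

```text
t 4.225 pos [459.1  26.7 274.3] shift cm [-0.76 -1.97 11.84] F [ 0.6  0.  -0.2] w 0.6380083757591406
rot [ 0.022 -0.001 -0.019]
```

move_arm(
  increments=[
    [[0,-0.2,-0.5,3,0.022,0,-0.019],[0,-0.2,-0.5,3,0,0,0],[0,-0.2,-0.5,3,0,0,0],[0,-0.2,-0.5,2.8,0,0,0],[0,0,0,0,0,0,0]],
  ],
)

```text
time_s: 4.85
ee_pos: [477.1, 19.9, 155.8]
ee_rot: [164.9, -0.0, 99.9]
force: [-0.5, -0.1, 1.2]
gripper_width: 0.7
```

```bash
python3 - <<'E'
from h import *
inc([489,25,97],10)
t=grab('top')['color'][160:270,250:390];s=grab('side')['color'][130:260,270:430]
o=np.hstack([cv2.resize(t,(400,314),interpolation=2),cv2.resize(s,(386,314),interpolation=2)])
cv2.imwrite('pics/r1.png',cv2.convertScaleAbs(o[...,::-1],alpha=1.5))
E
```

```text
t 4.85 pos [477.1  19.9 155.8] shift cm [ 0.3  -0.32  6.  ] F [-0.5 -0.1  1.2] w 0.6792996004150397
rot [ 0.004  0.    -0.002]
```

View pics/r1.png

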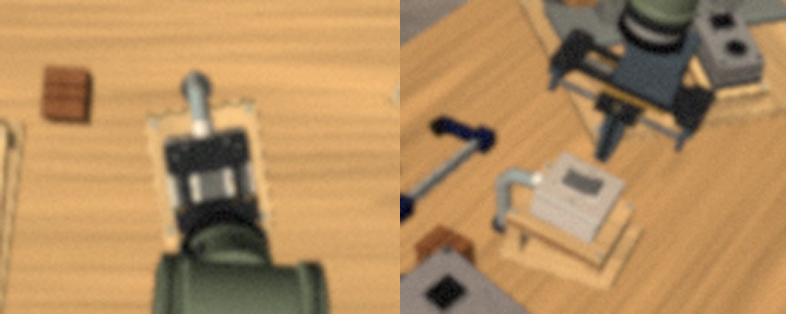

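The closed fingertips hang above the rocker's front half, at about (610,135) in the side crop with the rocker at (585,180). I'll descend now.

move_arm(
  increments=[
    [[0,0.15,-0.15,2,0,0,0],[0,0.15,-0.15,2,0,0,0],[0,0,0,0.3,0,0,0],[0,0,0,0.3,0,0,0],[0,0,0,0.2,0,0,0]],
  ],
)

```text
time_s: 5.58
ee_pos: [495.1, 24.7, 118.6]
ee_rot: [163.7, 0.2, 99.9]
force: [0.3, -0.6, -0.3]
gripper_width: 0.6
```

```bash
python3 -c "
from h import *
inc([489,25,97],10)"
```

```text
t 5.575 pos [495.1  24.7 118.6] shift cm [ 0.14 -1.18  1.91] F [ 0.3 -0.6 -0.3] w 0.5791491407212662
rot [ 0.025  0.004 -0.002]
```

move_arm(
  increments=[
    [[0,0.14,-1.2,0,0.025,0,0],[0,0,0,0,0,0,0]],
  ],
)

```text
time_s: 5.82
ee_pos: [482.9, 24.0, 115.8]
ee_rot: [165.1, 0.2, 99.8]
force: [0.2, 1.0, -0.8]
gripper_width: 0.3
```

```bash
python3 -c "
from h import *
inc([489,25,97],10)"
```

```text
t 5.825 pos [482.9  24.  115.8] shift cm [0.   0.11 1.98] F [ 0.2  1.  -0.8] w 0.3010184173268823
rot [-0.001  0.004 -0.002]
```

move_arm(
  increments=[
    [[0,0,0,0.4,0,0,0],[0,0,0,0.4,0,0,0],[0,0,0,0.4,0,0,0]],
  ],
)

```text
time_s: 6.2
ee_pos: [485.3, 24.5, 103.8]
ee_rot: [165.2, 0.2, 99.9]
force: [-2.0, -0.6, 2.2]
gripper_width: 0.5
```

```bash
python3 -c "
from h import *
inc([489,25,97],10)"
```

```text
t 6.2 pos [485.3  24.5 103.8] shift cm [-0.01  0.19  0.75] F [-2.  -0.6  2.2] w 0.5133703014287012
rot [-0.002  0.004 -0.002]
```

move_arm(
  increments=[
    [[0,0,0.1,0.2,0,0,0],[0,0,0,0.2,0,0,0]],
  ],
)

```text
time_s: 6.45
ee_pos: [486.3, 24.7, 101.2]
ee_rot: [165.3, 0.2, 99.9]
force: [-18.7, -2.1, 37.2]
gripper_width: 0.4
```

move_arm(
  increments=[
    [[0,0,0,0.2,0,0,0],[0,0,0,0.2,0,0,0]],
  ],
)

```text
time_s: 6.7
ee_pos: [486.2, 24.7, 101.4]
ee_rot: [165.3, 0.2, 99.9]
force: [-12.5, -2.0, 22.0]
gripper_width: 0.5
```

move_arm(
  increments=[
    [[0,0,0,0.2,0,0,0],[0,0,0,0.2,0,0,0]],
  ],
)

```text
time_s: 6.95
ee_pos: [486.2, 24.6, 101.4]
ee_rot: [165.2, 0.2, 100.0]
force: [-12.6, -2.3, 23.1]
gripper_width: 0.2
```

A firm stop about 5 mm above the face, as expected. I'll back off and look.

move_arm(
  increments=[
    [[0,0,0,-3,0,0,0],[0,0,0,-5,0,0,0],[0,0,0,-5,0,0,0],[0,0,-3,-4,0,0,0],[0,0,0,0,0,0,0]],
  ],
)

```text
time_s: 7.58
ee_pos: [416.4, 12.6, 264.5]
ee_rot: [164.8, 0.3, 99.9]
force: [0.8, -0.0, 0.3]
gripper_width: 0.5
```

```bash
python3 - <<'E'
from h import *
S0=load('side');S1=grab('side')
o=[cv2.resize(x['color'][180:235,310:375],(390,330),interpolation=2) for x in (S0,S1)]
cv2.imwrite('pics/r2.png',cv2.convertScaleAbs(np.hstack(o)[...,::-1],alpha=1.5))
inc([467,322,235],-5)
E
```

```text
t 7.625 pos [417.   12.7 263.4] shift cm [29.61  9.2   5.28] F [ 0.1  0.2 -0. ] w 0.17274339421462673
rot [ 0.005 -0.063  0.253]
```

View pics/r2.png

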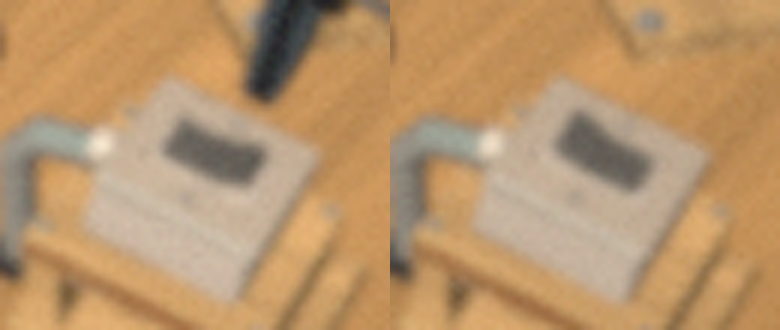

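The rocker has flipped: its rear half (upper left, about (575,120) in the right-hand picture) now stands up and the front half lies flat. The extractor key is next.

move_arm(
  increments=[
    [[0,4.9,1.5,0,0,0,0],[0,4.9,1.5,0,0,0,0],[0,4.9,1.5,0,0,0,0],[0,4.9,1.5,0,0,0,0],[0,4.9,1.5,0,0,0,0],[0,4.9,1.5,0,0,0,0],[0,0,0,0,0,-0.031,0.126],[0,0,0,0,0,-0.031,0.126],[0,0,0,0,0,0,0]],
  ],
)

```text
time_s: 8.75
ee_pos: [459.1, 332.5, 268.3]
ee_rot: [165.5, 0.5, 84.7]
force: [-0.7, 0.2, 0.4]
gripper_width: 0.5
```

```bash
python3 -c "
from h import *
inc([467,322,235],-5)"
```

```text
t 8.75 pos [459.1 332.5 268.3] shift cm [-0.94  0.02  3.45] F [-0.7  0.2  0.4] w 0.47166927340110193
rot [-0.007  0.009 -0.004]
```

move_arm(
  increments=[
    [[0,-0.9,-0.1,3.4,-0.007,0.009,0],[0,0,0,0,0,0,0],[0,0,0,0,0,0,0]],
  ],
)

```text
time_s: 9.12
ee_pos: [466.8, 323.4, 232.9]
ee_rot: [165.2, -0.0, 85.1]
force: [0.2, 0.3, 0.6]
gripper_width: 0.5
```

```bash
python3 - <<'E'
from h import *
inc([482.5,321,177],-5)
s=grab('side')['color'][200:320,230:370]
cv2.imwrite('pics/e1.png',cv2.convertScaleAbs(cv2.resize(s,None,fx=4,fy=4,interpolation=2)[...,::-1],alpha=1.5))
E
```

```text
t 9.125 pos [466.8 323.4 232.9] shift cm [-0.11  0.1   5.81] F [0.2 0.3 0.6] w 0.46428040072123605
rot [-0.001 -0.     0.001]
```

View pics/e1.png

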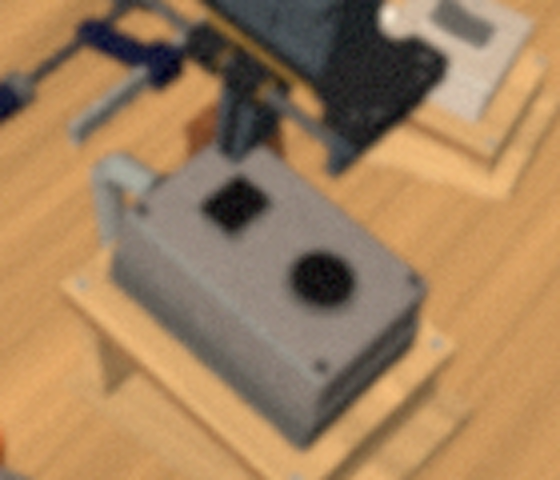

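The closed fingers are over the start key at (236,205), well away from the stop key at (322,278).

move_arm(
  increments=[
    [[0,-0.1,0,2.2,0,0,0],[0,0,0,2.2,0,0,0],[0,0,0,0,0,0,0]],
  ],
)

```text
time_s: 9.55
ee_pos: [479.8, 323.3, 193.6]
ee_rot: [164.9, -0.3, 85.2]
force: [-0.4, -0.6, 0.0]
gripper_width: 0.4
```

```bash
python3 -c "
from h import *
inc([482.5,321,177],-5)"
```

```text
t 9.55 pos [479.8 323.3 193.6] shift cm [-0.22 -0.15  1.68] F [-0.4 -0.6  0. ] w 0.39485114856888837
rot [ 0.004 -0.006  0.002]
```

move_arm(
  increments=[
    [[0,-0.2,-0.1,0.8,0,0,0],[0,0,0,0.4,0,0,0],[0,0,0,0.3,0,0,0]],
  ],
)

```text
time_s: 9.93
ee_pos: [483.8, 322.4, 181.5]
ee_rot: [164.6, -0.5, 85.2]
force: [-0.3, 0.2, 0.2]
gripper_width: 0.2
```

move_arm(
  increments=[
    [[0,0,0,0.2,0,0,0],[0,0,0,0.2,0,0,0]],
  ],
)

```text
time_s: 10.18
ee_pos: [485.0, 322.5, 177.8]
ee_rot: [164.6, -0.6, 85.2]
force: [-0.0, -0.2, -0.1]
gripper_width: 0.4
```

move_arm(
  increments=[
    [[0,0,0,0.2,0,0,0],[0,0,0,0.2,0,0,0]],
  ],
)

```text
time_s: 10.42
ee_pos: [486.0, 322.5, 174.3]
ee_rot: [164.6, -0.6, 85.2]
force: [-2.2, -0.7, 2.6]
gripper_width: 0.8
```

move_arm(
  increments=[
    [[0,0,-0.1,0.2,0,0,0],[0,0,0,0.2,0,0,0]],
  ],
)

```text
time_s: 10.68
ee_pos: [486.7, 322.5, 171.1]
ee_rot: [164.5, -0.6, 85.2]
force: [-8.2, -1.3, 16.3]
gripper_width: 0.5
```

move_arm(
  increments=[
    [[0,0,0,0.2,0,0,0],[0,0,0,0.2,0,0,0]],
  ],
)

```text
time_s: 10.92
ee_pos: [486.8, 322.5, 171.1]
ee_rot: [164.5, -0.7, 85.1]
force: [-7.6, -2.5, 14.8]
gripper_width: 0.3
```

move_arm(
  increments=[
    [[0,0,0,0.2,0,0,0],[0,0,0,0.2,0,0,0]],
  ],
)

```text
time_s: 11.18
ee_pos: [486.8, 322.5, 171.2]
ee_rot: [164.4, -0.8, 85.1]
force: [-6.7, -2.3, 14.0]
gripper_width: 0.2
```

move_arm(
  increments=[
    [[0,0,0,0.4,0,0,0],[0,0,0,0.4,0,0,0],[0,0,0,-3,0,0,0],[0,0,0,-5,0,0,0],[0,0,0,-5,0,0,0],[0,0,0,0,0,0,0]],
  ],
)

```text
time_s: 11.92
ee_pos: [450.1, 324.2, 299.1]
ee_rot: [164.5, -1.0, 84.9]
force: [-1.2, 0.3, -0.6]
gripper_width: 0.2
```

```bash
python3 - <<'E'
from h import *
S0=load('side');S1=grab('side')
b0=np.load('/tmp/side.npz')
o=[cv2.resize(x['color'][235:290,265:330],(390,330),interpolation=2) for x in (S0,S1)]
cv2.imwrite('pics/e2.png',cv2.convertScaleAbs(np.hstack(o)[...,::-1],alpha=2))
inc([340,-20,320],-15); inc([507,-384,188],-40.5)
E
```

```text
t 11.975 pos [449.4 323.3 296.4] shift cm [-35.12  -6.82  -4.83] F [-0.5  0.2  0.1] w 0.3841184816902061
rot [ 0.006 -0.059  0.164]
t 11.975 pos [449.4 323.3 296.4] shift cm [-70.09   8.97  12.67] F [-0.5  0.2  0.1] w 0.3841184816902061
rot [ 0.003 -0.174  0.593]
```

View pics/e2.png

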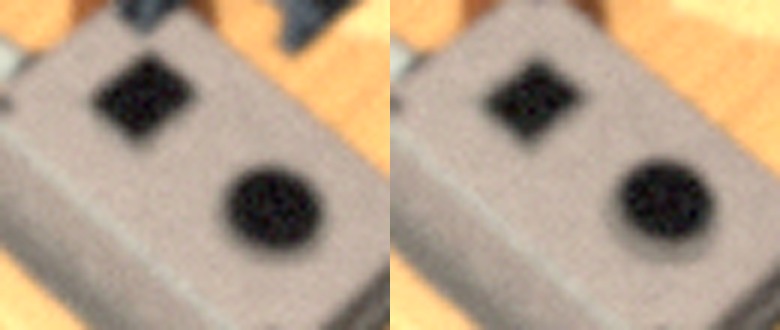

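The start key has gone in (its outline is smaller) and the stop key has come out, showing a grey rim. The sander key is next.

move_arm(
  increments=[
    [[0,-5.8,0,0,0,0,0],[0,-5.8,0,0,0,0,0],[0,-5.8,0,0,0,0,0],[0,-5.8,0,0,0,0,0],[0,-5.8,0,0,0,0,0],[0,-5.8,0,0,0,0,0],[0,-5.8,0,0,0,0,0],[0,-5.8,0,0,0,0,0],[0,-5.8,0,0,0,0,0],[0,-5.8,0,0,0,0,0],[0,-5.5,0,0,0,0,0],[0,0,0,0,0,0,0]],
  ],
)

```text
time_s: 13.48
ee_pos: [384.7, -328.1, 263.6]
ee_rot: [166.6, -1.1, 84.7]
force: [0.3, 0.3, -0.9]
gripper_width: 0.7
```

```bash
python3 -c "
from h import *
inc([507,-384,188],-40.5)"
```

```text
t 13.475 pos [ 384.7 -328.1  263.6] shift cm [-4.58 10.6  10.22] F [ 0.3  0.3 -0.9] w 0.7056719758249301
rot [-0.03  -0.168  0.592]
```

Rotate first, at this height.

move_arm(
  increments=[
    [[0,0,0,0,-0.007,-0.042,0.148],[0,0,0,0,-0.007,-0.042,0.148],[0,0,0,0,-0.007,-0.042,0.148],[0,0,0,0,-0.007,-0.042,0.148],[0,0,0,0,0,0,0]],
  ],
)

```text
time_s: 14.1
ee_pos: [381.4, -322.6, 253.5]
ee_rot: [166.3, -0.1, 48.4]
force: [-0.8, -0.0, -0.2]
gripper_width: 0.3
```

```bash
python3 -c "
from h import *
inc([507,-384,188],-40.5)"
```

```text
t 14.1 pos [ 381.4 -322.6  253.5] shift cm [ 3.74 11.53  9.57] F [-0.8 -0.  -0.2] w 0.30305175638519183
rot [-0.02   0.002 -0.019]
```

move_arm(
  increments=[
    [[0,1.2,3.8,0.5,-0.02,0,-0.019],[0,1.2,3.8,1.5,0,0,0],[0,1.3,3.8,2.5,0,0,0],[0,0,0,2.5,0,0,0],[0,0,0,0,0,0,0]],
  ],
)

```text
time_s: 14.72
ee_pos: [504.6, -376.1, 208.3]
ee_rot: [165.6, 0.1, 50.4]
force: [-0.4, -0.5, 0.2]
gripper_width: 0.6
```

```bash
python3 - <<'E'
from h import *
inc([507,-384,188],-40.5)
s=grab('side')['color'][90:190,340:460];t=grab('top')['color'][160:260,410:530]
cv2.imwrite('pics/s1.png',cv2.convertScaleAbs(cv2.resize(np.hstack([t,s]),None,fx=3.3,fy=3.3,interpolation=2)[...,::-1],alpha=1.6))
E
```

```text
t 14.725 pos [ 504.6 -376.1  208.3] shift cm [-0.45  0.16  2.14] F [-0.4 -0.5  0.2] w 0.6364749467649483
rot [-0.009 -0.001  0.015]
```

View pics/s1.png

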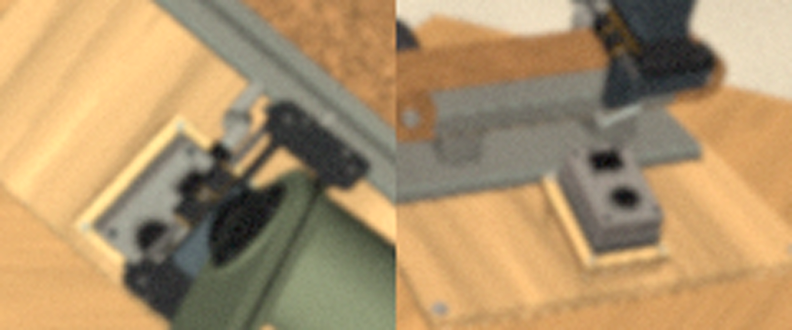

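The fingers are over the sander start key, at (605,160) in the side crop, and the gripper body clears the belt.

move_arm(
  increments=[
    [[0,-0.4,0.1,2,-0.009,0,0.015],[0,0,0,2,0,0,0],[0,0,0,2,0,0,0],[0,0,0,0,0,0,0]],
  ],
)

```text
time_s: 15.32
ee_pos: [516.0, -391.9, 159.7]
ee_rot: [164.1, -0.1, 49.6]
force: [-0.2, 0.2, -0.2]
gripper_width: 0.6
```

```bash
python3 -c "
from h import *
inc([519.5,-394,130],-40.5)"
```

```text
t 15.325 pos [ 516.  -391.9  159.7] shift cm [ 0.06 -0.43  2.97] F [-0.2  0.2 -0.2] w 0.6421335646727631
rot [ 0.017 -0.003  0.001]
```

move_arm(
  increments=[
    [[0,0,-0.4,1.5,0.017,0,0],[0,0,0,0.5,0,0,0],[0,0,0,0,0,0,0]],
  ],
)

```text
time_s: 15.7
ee_pos: [517.9, -393.6, 141.6]
ee_rot: [164.9, -0.1, 49.6]
force: [-0.9, -0.3, -0.4]
gripper_width: 0.9
```

```bash
python3 -c "
from h import *
inc([519.5,-394,130],-40.5)"
```

```text
t 15.7 pos [ 517.9 -393.6  141.6] shift cm [ 0.07 -0.16  1.16] F [-0.9 -0.3 -0.4] w 0.8957093360454592
rot [ 0.004 -0.003  0.001]
```

move_arm(
  increments=[
    [[0,0.07,-0.2,0.4,0,0,0],[0,0,0,0.3,0,0,0],[0,0,0,0.2,0,0,0]],
  ],
)

```text
time_s: 16.08
ee_pos: [519.0, -393.4, 132.7]
ee_rot: [164.8, -0.1, 49.6]
force: [-0.6, -0.6, 0.1]
gripper_width: 0.7
```

move_arm(
  increments=[
    [[0,0,0,0.2,0,0,0],[0,0,0,0.2,0,0,0]],
  ],
)

```text
time_s: 16.32
ee_pos: [519.8, -394.0, 129.1]
ee_rot: [164.8, -0.1, 49.6]
force: [-1.9, 1.7, 3.0]
gripper_width: 0.0
```

move_arm(
  increments=[
    [[0,0,0,0.2,0,0,0],[0,0,0,0.2,0,0,0]],
  ],
)

```text
time_s: 16.58
ee_pos: [520.5, -394.7, 125.4]
ee_rot: [164.8, -0.1, 49.6]
force: [-1.1, 1.8, 3.6]
gripper_width: 0.6
```

move_arm(
  increments=[
    [[0,0,0,0.2,0,0,0],[0,0,0,0.2,0,0,0]],
  ],
)

```text
time_s: 16.82
ee_pos: [520.6, -394.7, 125.2]
ee_rot: [164.8, -0.1, 49.6]
force: [-6.6, 5.2, 15.2]
gripper_width: 0.5
```

move_arm(
  increments=[
    [[0,0,0,0.4,0,0,0],[0,0,0,0.4,0,0,0]],
  ],
)

```text
time_s: 17.08
ee_pos: [520.7, -394.7, 125.1]
ee_rot: [164.7, -0.1, 49.6]
force: [-12.2, 10.5, 24.4]
gripper_width: 0.5
```

move_arm(
  increments=[
    [[0,0,0,-3,0,0,0],[0,0,0,-5,0,0,0],[0,0,0,-5,0,0,0],[0,0,-4,-4,0,0,0],[0,0,0,0,0,0,0],[0,0,0,0,0,0,0]],
  ],
)

```text
time_s: 17.82
ee_pos: [456.7, -340.7, 282.9]
ee_rot: [164.5, -0.1, 49.6]
force: [0.4, -0.5, 1.1]
gripper_width: 0.5
```

```bash
python3 - <<'E'
from h import *
S1=grab('side')['color']
S0=cv2.imread('pics/side0.png')[...,::-1]
o=[cv2.resize(x[125:175,375:430],(385,350),interpolation=2) for x in (S0,S1)]
b=[cv2.resize(x[190:290,250:380],(385,240),interpolation=2) for x in (S0,S1)]
cv2.imwrite('pics/s2.png',cv2.convertScaleAbs(np.vstack([np.hstack(o),np.hstack(b)])[...,::-1],alpha=1.8))
print(monitor.state()['force'],monitor.state()['ee_pos'])
E
```

```text
[-0.56220526  0.4603734   0.10330143] [ 456.70249975 -340.64966855  282.77903323]
```

View pics/s2.png

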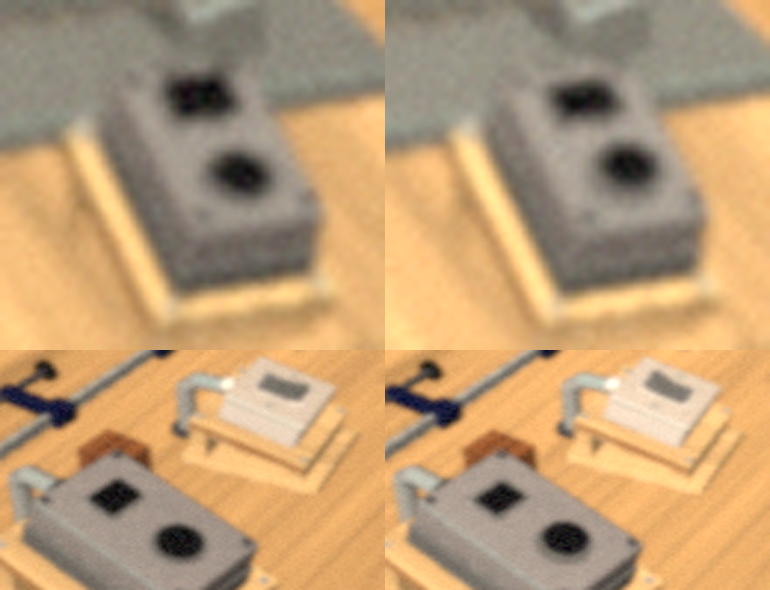

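The sander's start key is in and its stop key is out. The rocker and the extractor keys have stayed as they were left, and the clamp parts in view and the billet have not moved.

```bash
python3 -c "
from h import *
print(job.job_done(), monitor.state()['time_s'])"
```

```text
the job is handed in; nothing more can be done
the job is handed in; nothing more can be done
```

The belt sander's start-up is done and handed in at about 18 s. I switched the supply rocker on, then pressed the extractor start key, then the sander start key. Each was pushed with closed fingers, square to its face, until it met a firm stop.

- **Force:** The highest wrist reading I saw was about 42 N, at the rocker. The extractor stopped at about 18 N and the sander at about 29 N.
- **Switch positions:** The last side picture shows the rocker's rear half standing up, and both start keys in with their stop keys raised.
- **Loose items:** The billet and the part of the clamp in the last picture have not moved. I did not look at the glue bottle again, but the arm never went near it.
- **Robot:** The arm is clear of everything, with the wrist force near zero.
- **Things that went off plan:** I tilted the tool the wrong way once, high above the bench, and corrected it before coming down. The tool also drifted 3 to 12 mm forward on the descents. I corrected that before pressing the rocker and the sander key. On the extractor key I left about 4 mm of it, which the key had room for.

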